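Drop a spent wire spool into its return box with the hood lever

ROBOT

A 6-joint arm with a two-finger parallel gripper is mounted at the origin on the work surface. World frame = base frame: x ahead of the robot, y to its left, z up, the work surface at z = 0. Lengths are in m, angles in rad, forces in N, time in s.
With the tool pointing down it reaches from about 0.35 to 0.975 m from the base axis. Payload 17.4 kg.
Tool frame: the origin (TCP) lies at the centre of the arm's flange, where the gripper is bolted on; the fingertips stand 173 mm ahead of it and the grasp point (between the pads) lies 155 mm ahead of it; z points along the fingers, y is the line along which they close (so a half turn about z gives the same grasp; the last joint's range is limited). The gripper opens to 85 mm and grips with 20 to 120 N. Pads are 22 mm wide; open, the fingers measure 114 mm over their backs; the gripper's body (76 mm by 85 mm) begins 54 mm behind the grasp point. The pads swing forward as they close: fully open they stand 13 mm farther back than shut.
Start: joints at [-1.312, 0.116, 1.442, -0, 1.584, -0.038], TCP at [0.197, -0.645, 0.405] pointing down, gripper open.
Joint ranges: [-2.83, 2.83], [-0.83, 2.19], [0.07, 2.5], [-1.14, 4.28], [0.01, 3], [-2.97, 2.97]. Speed limits (rad/s): [1.89, 1.89, 2.22, 3.14, 3.14, 3.14].

INTERFACE

Orientations are given as a rotation vector (axis times angle).
In Python, from rig import env, optics gives the robot as it stands.
- The arm moves only by the tool send_rows, never from a script. Its argument "series" is a list of rows, each an object with "hand": the closure, from -1 (fully open) to 1 (shut), so that 0 is half open; "offset": the shift along the tool's x, y, z in mm, a list of three; "twist": the turn, a rotation vector about the tool's x, y, z in degrees, a list of three. In form: [{"hand": hand, "offset": [x, y, z], "twist": [rx, ry, rz]}, ...]. A call has 1 to 12 rows; each row shifts and turns the commanded pose from where the row before left it, along the tool's axes as they then stand; what a row does not reach is not made up. A row lasts 1/8 s, in which the tool goes at most 62.5 mm and 10.7 degrees, less where a joint would pass 70% of its speed; a pose out of reach is approached as far as the arm can. A call with a gripper value outside its range is refused whole. The fingers move at their own pace and stop on an object; the grip force is fixed at half the most. Time passes only in rows, so rows that do not move let the fingers close. It gives the time, the measured TCP pose, the force, the opening and the grip force at its end, in the units of the state.
- env.read_state(): the state, without advancing time (a new reading comes with each control period).
- optics.read_camera(name): name is "side" or "top" or "wrist"; returns a dict with "pixels" (420x560x3 uint8, red, green, blue), "fx", "fy", "cx", "cy" (pixels), "cam_to_world" (4x4, takes a point from camera to world coordinates); the wrist camera has in their place "T_tool_cam" (4x4, takes a point from camera to tool coordinates, whose origin is the TCP and whose axes are the flange's). Camera axes: x right, y down, z forward; pixel columns grow to the right and rows downward; lengths in m; the calibration is good to about 2 mm. The wrist camera is an equidistant fisheye: a pixel r from the principal point sees the ray r / f radians off the axis. A picture is of the moment at which its call begins: read the wrist's pose just before it. There is no depth.
- env.close_job(): hands the job in; it is judged then, once.
The state is a dict: "clock": time; "qpos": joint angles; "joint_velocities": joint speeds; "tau": joint torques, N m; "eef_pos": TCP position; "eef_rot": TCP orientation; "force": force on the tool from outside, world axes, zero at the start; "torque": the same for the moment, N m; "width": finger opening in m; "grasp_force": force on a finger pad.
Only numpy, scipy, OpenCV 4.12 (cv2) and the standard library are available. Lean on these libraries where they do the work, as an engineer would, in place of code of your own. Each camera call takes 0.05 s, during which the arm holds its last target. There are 200 camera calls.

TASK

Two spool return boxes stand on the bench, and an empty wire spool waits on the ramp of one of them, leaning on its clear hood. With a fingertip, press the black pad of that box's lever all the way down and keep it there until the spool has rolled in by itself, then ease the lever back up so that the hood comes down gently and does not slam; finish with the hood shut and your hand clear. Do not touch the spool or the hood, do not open the other box, and leave everything else where it stands.

Things in the scene. Friction and masses are not known exactly. Their poses are not given: they have to be found in the camera images.
- box: the return box on whose ramp the empty spool waits; fixed. White tray 150 (x) x 110 (y) mm, walls 93 mm high, origin at the centre of its underside, z up. A dark steel ramp 52 mm wide slopes up out of its rear (+x) to x = 165 mm, 125 mm high there. A clear hood (top 157 mm above the bench) covers the tray and turns on an axle along the front (-x) rim. The lever stands on the +y side and points to -x
- hinge_box (a point): point on the axle, in line with the middle of the lever's pad: 75 mm forward (-x) and 95 mm to +y of the box's centre, 95 mm above the bench. The axle is parallel to the box's y axis and carries both hood and lever: pressing the pad down lifts the hood's rear edge
- pad_box (a point): centre of the upper face of the lever's black pad (36 x 36 mm, 8 mm thick); moves with the lever, 147 mm above the bench at rest, 64 mm fully pressed; free space above and below. With the lever at a = 0.35 rad minus the joint value above level, it lies (130 cos a - 8 sin a) mm forward (-x) of the axle and (130 sin a + 8 cos a) mm above it
- lever_box (a joint): angle of lever and hood together, rad: 0 shut (lever rises 0.35 rad towards its pad), 0.65 fully open with the lever at its lower stop (hood's rear edge up, 240 mm above the bench). No spring or catch: the hood's weight drives the pad back up with 1 to 4 N; let go, the hood falls and slams. The spool gets under the hood at about 0.35
- spool_center (a point): centre of the empty aluminium wire spool, 50 mm flange diameter, 34 mm wide, 45 g, lying on its rims on the ramp and leaning on the hood's rear; it rolls down into the tray within about a second once the hood is up
- sister: the other return box, same make and size and the same lever on its +y side, pad forward, its ramp empty; fixed to the bench; origin at the centre of its underside
- lever_sister (a joint): angle of hood and lever of the other box together, rad: 0 shut, 0.65 open; stays shut
- full_spool: full wire spool standing on end, 50 mm diameter, 34 mm high, brass-coloured wire; bystander, loose; origin at the centre of its underside
- jar: small glass jar with metal cap, 42 mm diameter, 60 mm high, between the two boxes; bystander, loose; origin at the centre of its underside
- dropper: white dropper bottle, 40 mm diameter, 100 mm high; bystander, loose; origin at the centre of its underside
- eyepiece: black microscope eyepiece standing on its narrow end, 42 mm diameter, 52 mm high; bystander, loose; origin at the centre of its underside
- carrier: low open steel carrier tray, 110 x 70 x 18 mm; bystander, loose; origin at the centre of its underside
- driver: screwdriver lying flat, 160 mm long; bystander, loose; origin at its underside, within the shank and handle
- dish: round steel dish, 80 mm diameter, 20 mm high; bystander, loose; origin at the centre of its underside

How it is judged:
On the way:
1. with a finger on the lever, the hood is fully open and the spool has rolled into the tray (value of joint lever_box above 0.56 rad and contact force between the fingers and lever_box above 0.3 N and x of spool_center in the frame of box between -0.07 and 0.07 m and y of spool_center in the frame of box between -0.05 and 0.05 m and z of spool_center in the frame of box below 0.075 m), for 0.2 s.
At the end, for the whole second after the job is handed in: the spool lies at rest inside the tray of its box (centre within the walls, less than 75 mm above the bench), the hood is shut to within 0.03 rad (5 mm at its rear edge), the other hood is shut, the hand is clear (value of joint each of lever_box, lever_sister below 0.03 rad and x of spool_center in the frame of box between -0.07 and 0.07 m and y of spool_center in the frame of box between -0.05 and 0.05 m and z of spool_center in the frame of box below 0.075 m and linear speed of spool below 0.03 m/s); the robot touches nothing.
It fails at once if the hood slams: it comes down faster than 1.6 rad/s (0.24 m/s at its rear edge) in the last 0.15 rad (value of joint lever_box below 0.15 rad and velocity of joint lever_box below -1.6 rad/s).
It fails at once if the robot touches or lifts the spool (contact force between any of the fingers, the arm and spool above 0.3 N or z of spool_center in the frame of box above 0.155 m).
It fails at once if the robot pushes on the hood itself (contact force between any of the fingers, the arm and lever_box_c2 above 0.5 N or contact force between any of the fingers, the arm and lever_box_c3 above 0.5 N or contact force between any of the fingers, the arm and lever_box_c4 above 0.5 N or contact force between any of the fingers, the arm and lever_box_c5 above 0.5 N or contact force between any of the fingers, the arm and lever_box_c6 above 0.5 N).
It fails at once if the other box is opened (value of joint lever_sister above 0.15 rad).
It fails at once if a bystander is moved by more than 25 mm (distance of any of full_spool, jar, dropper, eyepiece, carrier, driver, dish from where it was at the start of the episode above 0.025 m).
It also fails if it takes over 45 s, if anything falls off the work surface, if the arm or the gripper's body presses on something with over 40 N, if the wrist force passes 120 N, or if a joint passes its speed limit or range.

## Working session

There is one attempt and no reset: what is moved stays moved. The work goes in short steps, Python scripts to look and compute and a tool call to move; the robot and the scene stay as the last step left them, time stands still between calls to the robot, and variables do not carry over. Pictures are saved under pics/ and viewed, at most 10 in all, crops included, and the job is handed in when it is done.

Besides the shell and the picture viewer there is one more tool, called after "Request:" as name(argument=value, ...) on one line, values as JSON. send_rows: Moves the arm, as the interface text tells. Its arguments: {"type":"object","properties":{"series":{"type":"array"}},"required":["series"]}

```bash
mkdir -p pics
python3 - <<'E'
from rig import env, optics
import cv2, numpy as np, pickle
s=env.read_state(); print({k:np.round(v,3).tolist() for k,v in s.items()})
d={}
for n in ("side","top","wrist"):
    c=optics.read_camera(n); d[n]=c
    cv2.imwrite(f"pics/{n}0.png",cv2.cvtColor(c["pixels"],cv2.COLOR_RGB2BGR))
    print(n,c["fx"],c["fy"],c["cx"],c["cy"]); print(np.round(c.get("cam_to_world",c.get("T_tool_cam")),3).tolist())
d["state"]=s
pickle.dump(d,open("d0.pkl","wb"))
E
```

```text
{'clock': 0.0, 'qpos': [-1.312, 0.117, 1.442, 0.0, 1.584, -0.038], 'joint_velocities': [0.001, -0.0, -0.001, -0.0, 0.001, -0.0], 'tau': [0.001, -73.197, -63.25, 0.0, 0.006, -0.0], 'eef_pos': [0.197, -0.646, 0.404], 'eef_rot': [-3.106, -0.464, 0.0], 'force': [-0.43, 0.022, -0.223], 'torque': [-0.036, 0.006, -0.01], 'grasp_force': 0.0, 'width': 0.085}
side 414.19101701613425 414.19101701613425 272.88768618530025 213.93714670044946
[[-0.811, -0.425, 0.401, 0.095], [-0.584, 0.606, -0.54, 0.697], [-0.014, -0.673, -0.74, 1.001], [0.0, 0.0, 0.0, 1.0]]
top 483.0633921901793 483.0633921901793 274.59816769976464 200.89499493210036
[[-0.006, -0.983, 0.185, 0.308], [-1.0, 0.004, -0.013, 0.042], [0.012, -0.185, -0.983, 1.59], [0.0, 0.0, 0.0, 1.0]]
wrist 325.19226210127806 325.19226210127806 281.232986944444 209.20381559174055
[[0.0, -0.964, -0.266, 0.067], [1.0, 0.0, 0.0, -0.001], [-0.0, -0.266, 0.964, 0.031], [0.0, 0.0, 0.0, 1.0]]
```

View pics/top0.png

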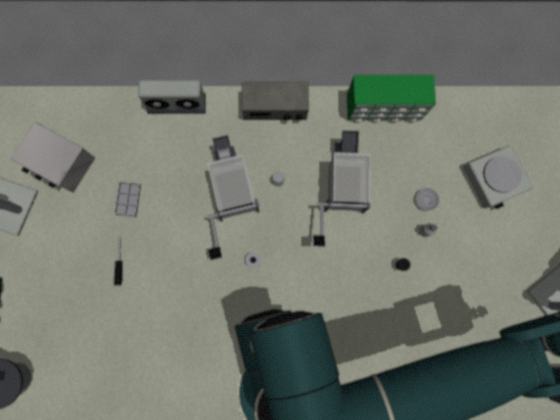

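View pics/side0.png

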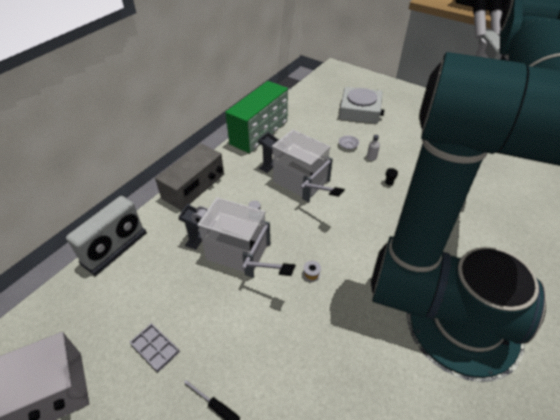

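The top view shows two boxes, at about (232,185) and (350,180), with their black pads at (215,253) and (319,240). The side view shows the same pads at (287,269) and (337,191). The left box seems to have a grey object on its ramp near (222,155). I'll enlarge to be sure.

Run:
```python
import cv2, numpy as np
t=cv2.imread("pics/top0.png"); s=cv2.imread("pics/side0.png")
a=cv2.resize(t[120:270,190:390],(800,600),interpolation=cv2.INTER_CUBIC)
a=cv2.resize(a,(400,300)); 
r=lambda im,y0,y1,x0,x1:cv2.resize(im[y0:y1,x0:x1],(400,300),interpolation=cv2.INTER_CUBIC)
o=np.vstack([np.hstack([r(t,125,200,190,290),r(t,125,200,310,410)]),np.hstack([r(s,190,290,175,308),r(s,125,205,245,352)])])
cv2.imwrite("pics/crop0.png",o)
for n,im,bl in (("top",t,[(205,238,225,262),(309,230,330,250)]),("side",s,[(272,258,300,280),(326,184,348,198)])):
    g=im.max(2)
    for x0,y0,x1,y1 in bl:
        m=(g[y0:y1,x0:x1]<50).astype(np.uint8)
        k,l,st,c=cv2.connectedComponentsWithStats(m); i=1+np.argmax(st[1:,4]); 
        cn=max(cv2.findContours((l==i).astype(np.uint8),0,1)[0],key=cv2.contourArea)
        print(n,st[i]+[x0,y0,0,0,0],np.round(c[i]+[x0,y0],1),cv2.minAreaRect(cn))
```

```text
top [209 248  12  11 100] [214.5 252.6] ((9.411766052246094, 14.647058486938477), (9.701424598693848, 10.6715669631958), 75.96376037597656)
top [314 236  10   9  88] [318.5 240.1] ((9.5, 10.0), (8.0, 9.0), 90.0)
side [280 264  14  11 117] [286.6 269.2] ((14.539999961853027, 11.220000267028809), (12.445079803466797, 10.18233871459961), 8.130102157592773)
side [330 188  13   8  63] [336.1 191.4] ((10.115385055541992, 7.42307710647583), (11.374736785888672, 6.6679487228393555), 11.309932708740234)
```

View pics/crop0.png

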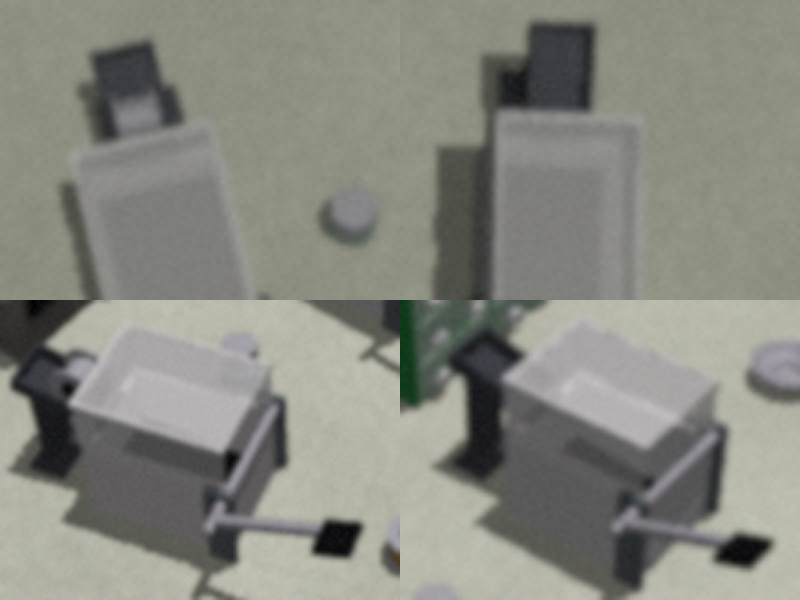

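View pics/wrist0.png

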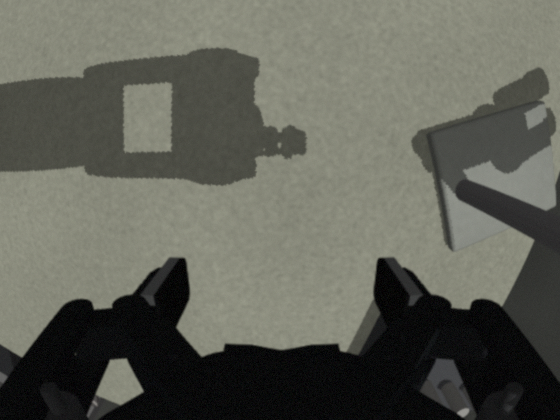

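The spool is on the left box (+y): it shows silver at about (224,151) in the top view and (201,213) in the side view. The other ramp is empty. Next I triangulate that box's pad and get its yaw.

```bash
cat > h.py <<'E'
import numpy as np, pickle
from scipy.spatial.transform import Rotation as R
def ray(c,p):
    T=c["cam_to_world"]; d=T[:3,:3]@[(p[0]-c["cx"])/c["fx"],(p[1]-c["cy"])/c["fy"],1]
    return T[:3,3],d/np.linalg.norm(d)
def onz(c,p,z):
    o,d=ray(c,p); return o+d*(z-o[2])/d[2]
def tri(*cp):
    A=0;b=0
    for c,p in cp:
        o,d=ray(c,p); P=np.eye(3)-np.outer(d,d); A=A+P; b=b+P@o
    x=np.linalg.solve(A,b); return x,[np.linalg.norm(np.cross(x-ray(c,p)[0],ray(c,p)[1])) for c,p in cp]
E
python3 - <<'E'
from h import *
np.set_printoptions(precision=4,suppress=True)
d=pickle.load(open("d0.pkl","rb")); t,s=d["top"],d["side"]
print("pad",*tri((t,(214.5,252.6)),(s,(286.6,269.2))))
print("sister pad",*tri((t,(318.5,240.1)),(s,(336.1,191.4))))
print("axle end",*tri((t,(211,217)),(s,(246.5,264.3))))
a,b=onz(t,(208,163.7),.157),onz(t,(242.5,155.5),.157); print("hood rear",a,b,np.degrees(np.arctan2(*(a-b)[[0,1]]))*-1)
a,b=onz(t,(213,138),.125),onz(t,(228,135),.125); print("ramp",a,b, -np.degrees(np.arctan2(*(a-b)[[0,1]])))
print("full spool",onz(t,(252,259),.034)); print(R.from_rotvec(d["state"]["eef_rot"]).as_matrix())
print(onz(t,(214.5,252.6),.147),onz(s,(286.6,269.2),.147))
E
```

```text
pad [0.4235 0.2034 0.1449] [np.float64(0.000690620402667888), np.float64(0.0006906204026680048)]
sister pad [ 0.4601 -0.1076  0.1445] [np.float64(3.433598294693324e-05), np.float64(3.433598294702755e-05)]
axle end [0.5393 0.2222 0.0932] [np.float64(0.00024377073752719454), np.float64(0.00024377073752722658)]
hood rear [0.6945 0.2268 0.157 ] [0.7203 0.1215 0.157 ] 13.731069190856665
ramp [0.787  0.2168 0.125 ] [0.7968 0.1696 0.125 ] 11.73519714360434
full spool [0.412  0.0957 0.034 ]
[[ 0.9563  0.2924 -0.0003]
 [ 0.2924 -0.9563  0.0011]
 [ 0.0001 -0.0012 -1.    ]]
[0.424  0.2034 0.147 ] [0.422  0.2044 0.147 ]
```

Request:
send_rows(series=[{"hand": 1,"offset": [43,-32,0],"twist": [0,0,0]},{"hand": 1,"offset": [43,-32,0],"twist": [0,0,0]},{"hand": 1,"offset": [43,-32,0],"twist": [0,0,0]},{"hand": 1,"offset": [43,-32,0],"twist": [0,0,0]},{"hand": 1,"offset": [43,-32,0],"twist": [0,0,0]},{"hand": 1,"offset": [43,-32,0],"twist": [0,0,0]},{"hand": 1,"offset": [43,-32,0],"twist": [0,0,0]},{"hand": 1,"offset": [17,-52,0],"twist": [0,0,0]},{"hand": 1,"offset": [17,-52,0],"twist": [0,0,0]},{"hand": 1,"offset": [17,-52,0],"twist": [0,0,0]},{"hand": 1,"offset": [17,-52,0],"twist": [0,0,0]},{"hand": 1,"offset": [17,-52,0],"twist": [0,0,0]}])

```text
clock: 1.65
eef_pos: [0.4245, -0.0681, 0.4047]
eef_rot: [3.107, 0.464, 0.001]
force: [2.2, -0.1, 0.0]
width: 0.0002
grasp_force: 0.0
```

Request:
send_rows(series=[{"hand": 1,"offset": [17,-52,0],"twist": [0,0,0]},{"hand": 1,"offset": [17,-52,0],"twist": [0,0,0]},{"hand": 1,"offset": [17,-52,0],"twist": [0,0,0]},{"hand": 1,"offset": [17,-52,0],"twist": [0,0,0]},{"hand": 1,"offset": [0,0,0],"twist": [0,0,0]},{"hand": 1,"offset": [0,0,0],"twist": [0,0,0]}])

```text
clock: 2.4
eef_pos: [0.4291, 0.1489, 0.4045]
eef_rot: [3.107, 0.466, -0.001]
force: [-0.1, -0.5, -0.4]
width: -0.0002
grasp_force: 0.0
```

Request:
send_rows(series=[{"hand": 1,"offset": [11,-54,0],"twist": [0,0,0]},{"hand": 1,"offset": [0,0,25],"twist": [0,0,0]},{"hand": 1,"offset": [0,0,25],"twist": [0,0,0]},{"hand": 1,"offset": [0,0,0],"twist": [0,0,0]},{"hand": 1,"offset": [0,0,0],"twist": [0,0,0]}])

```text
clock: 3.02
eef_pos: [0.4242, 0.2031, 0.3559]
eef_rot: [-3.107, -0.462, -0.002]
force: [-0.6, 0.7, 0.1]
width: 0.0
grasp_force: 0.0
```

Run:
```python
from rig import env, optics
import cv2, numpy as np
s=env.read_state(); print(np.round(s["eef_pos"],4),np.round(s["force"],1))
w=optics.read_camera("wrist")["pixels"]; d=optics.read_camera("side")["pixels"]
cr=cv2.resize(d[180:300,180:340],(560,420),interpolation=cv2.INTER_CUBIC)
o=cv2.resize(np.hstack([w,cr]),(800,300),interpolation=cv2.INTER_AREA)
cv2.imwrite("pics/hover.png",cv2.cvtColor(o,cv2.COLOR_RGB2BGR))
```

```text
[0.4242 0.2031 0.3559] [-0.6  0.7  0.1]
```

View pics/hover.png

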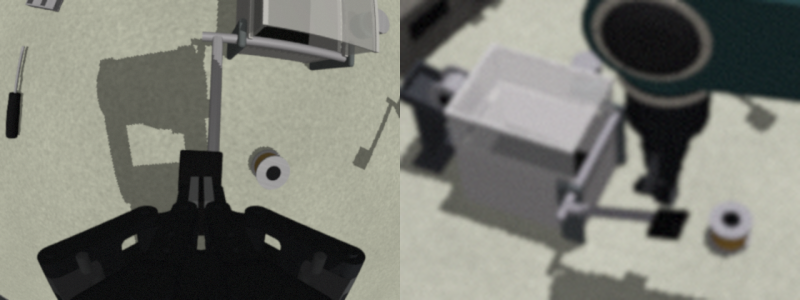

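The fingertips sit over the pad, which is centred laterally at about (201,168) in the wrist view, and the full spool at (270,172) is clear. Now I descend to contact.

Request:
send_rows(series=[{"hand": 1,"offset": [2,0,12],"twist": [0,0,0]},{"hand": 1,"offset": [0,0,10],"twist": [0,0,0]},{"hand": 1,"offset": [0,0,4],"twist": [0,0,0]},{"hand": 1,"offset": [0,0,4],"twist": [0,0,0]},{"hand": 1,"offset": [-1,0,4],"twist": [0,0,0]},{"hand": 1,"offset": [-1,0,4],"twist": [0,0,0]},{"hand": 1,"offset": [0,0,0],"twist": [0,0,0]}])

```text
clock: 4.0
eef_pos: [0.4238, 0.2039, 0.3166]
eef_rot: [-3.107, -0.465, 0.0]
force: [-0.5, 0.1, 2.4]
width: -0.0
grasp_force: 0.9
```

Request:
send_rows(series=[{"hand": 1,"offset": [-2,0,6],"twist": [0,0,0]},{"hand": 1,"offset": [-2,0,6],"twist": [0,0,0]},{"hand": 1,"offset": [-2,0,6],"twist": [0,0,0]},{"hand": 1,"offset": [-1,0,6],"twist": [0,0,0]},{"hand": 1,"offset": [-1,0,6],"twist": [0,0,0]},{"hand": 1,"offset": [0,0,6],"twist": [0,0,0]},{"hand": 1,"offset": [0,0,6],"twist": [0,0,0]},{"hand": 1,"offset": [0,0,6],"twist": [0,0,0]},{"hand": 1,"offset": [1,0,6],"twist": [0,0,0]},{"hand": 1,"offset": [1,0,6],"twist": [0,0,0]},{"hand": 1,"offset": [0,0,4],"twist": [0,0,0]},{"hand": 1,"offset": [0,0,4],"twist": [0,0,0]}])

```text
clock: 5.5
eef_pos: [0.4183, 0.2022, 0.2487]
eef_rot: [-3.107, -0.464, -0.001]
force: [1.3, 0.4, 2.8]
width: 0.0003
grasp_force: 0.9
```

Request:
send_rows(series=[{"hand": 1,"offset": [1,0,4],"twist": [0,0,0]},{"hand": 1,"offset": [0,0,2],"twist": [0,0,0]},{"hand": 1,"offset": [0,0,0],"twist": [0,0,0]}])

```text
clock: 5.88
eef_pos: [0.4191, 0.2024, 0.2426]
eef_rot: [-3.107, -0.465, 0.0]
force: [-0.6, -0.3, 1.3]
width: 0.0001
grasp_force: 0.8
```

Request:
send_rows(series=[{"hand": 1,"offset": [0,0,1],"twist": [0,0,0]},{"hand": 1,"offset": [0,0,1],"twist": [0,0,0]},{"hand": 1,"offset": [0,0,0],"twist": [0,0,0]},{"hand": 1,"offset": [0,0,0],"twist": [0,0,0]},{"hand": 1,"offset": [0,0,0],"twist": [0,0,0]},{"hand": 1,"offset": [0,0,0],"twist": [0,0,0]},{"hand": 1,"offset": [0,0,0],"twist": [0,0,0]},{"hand": 1,"offset": [0,0,0],"twist": [0,0,0]},{"hand": 1,"offset": [0,0,0],"twist": [0,0,0]},{"hand": 1,"offset": [0,0,0],"twist": [0,0,0]}])

```text
clock: 7.12
eef_pos: [0.4192, 0.2024, 0.2408]
eef_rot: [-3.107, -0.464, -0.0]
force: [1.3, 1.0, 4.1]
width: 0.0
grasp_force: 1.9
```

Run:
```python
from rig import env, optics
import cv2, numpy as np
s=env.read_state(); print(np.round(s["eef_pos"],4),np.round(s["force"],1))
w=optics.read_camera("top")["pixels"][120:270,160:360]; d=optics.read_camera("side")["pixels"][170:290,170:330]
o=np.hstack([cv2.resize(i,(400,300),interpolation=cv2.INTER_CUBIC) for i in (w,d)])
cv2.imwrite("pics/open.png",cv2.cvtColor(o,cv2.COLOR_RGB2BGR))
```

```text
[0.4192 0.2024 0.2408] [1.3 1.  4.1]
```

View pics/open.png

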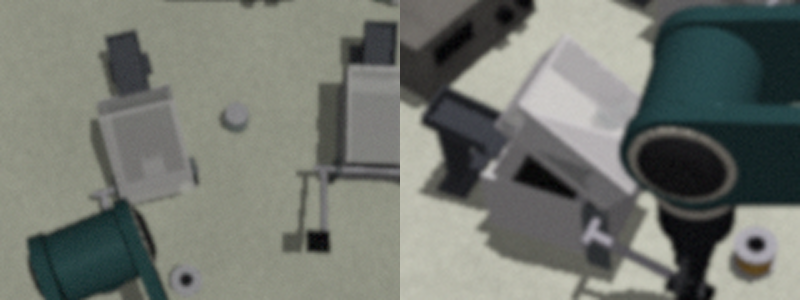

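Run:
```python
from h import *
d=pickle.load(open("d0.pkl","rb")); p=onz(d["top"],(237.5,202.5),.04)
for y in (9,12,13.7):
    y=np.radians(y); Rm=np.array([[np.cos(y),-np.sin(y)],[np.sin(y),np.cos(y)]])
    c=np.array([.4235,.2035])+Rm@[.1944,-.095]; print(c.round(3),(Rm.T@(p[:2]-c)).round(3))
```

```text
[0.63 0.14] [-0.034  0.009]
[0.633 0.151] [-0.039  0.   ]
[0.635 0.157] [-0.042 -0.004]
```

Request:
send_rows(series=[{"hand": 1,"offset": [0,0,1],"twist": [0,0,0]},{"hand": 1,"offset": [0,0,0],"twist": [0,0,0]},{"hand": 1,"offset": [0,0,0],"twist": [0,0,0]},{"hand": 1,"offset": [0,0,0],"twist": [0,0,0]},{"hand": 1,"offset": [0,0,0],"twist": [0,0,0]},{"hand": 1,"offset": [0,0,0],"twist": [0,0,0]}])

```text
clock: 7.98
eef_pos: [0.4192, 0.2025, 0.2405]
eef_rot: [-3.107, -0.464, -0.001]
force: [-2.9, -1.4, 13.6]
width: -0.0
grasp_force: 6.7
```

The force rose to 13.6 N, so the lever is at its stop, and the spool lies in the tray at about x = -40 mm. Now I ease the lever up along the same arc.

Request:
send_rows(series=[{"hand": 1,"offset": [-1,0,-3],"twist": [0,0,0]},{"hand": 1,"offset": [0,0,-5],"twist": [0,0,0]},{"hand": 1,"offset": [-1,0,-5],"twist": [0,0,0]},{"hand": 1,"offset": [-1,0,-5],"twist": [0,0,0]},{"hand": 1,"offset": [0,0,-5],"twist": [0,0,0]},{"hand": 1,"offset": [0,0,-5],"twist": [0,0,0]},{"hand": 1,"offset": [0,0,-5],"twist": [0,0,0]},{"hand": 1,"offset": [0,0,-5],"twist": [0,0,0]},{"hand": 1,"offset": [1,0,-5],"twist": [0,0,0]},{"hand": 1,"offset": [1,0,-5],"twist": [0,0,0]},{"hand": 1,"offset": [1,0,-5],"twist": [0,0,0]},{"hand": 1,"offset": [2,0,-5],"twist": [0,0,0]}])

```text
clock: 9.48
eef_pos: [0.4211, 0.203, 0.2981]
eef_rot: [3.107, 0.464, 0.0]
force: [-1.8, -0.6, 2.2]
width: -0.0
grasp_force: 1.2
```

Request:
send_rows(series=[{"hand": 1,"offset": [1,0,-4],"twist": [0,0,0]},{"hand": 1,"offset": [1,0,-4],"twist": [0,0,0]},{"hand": 1,"offset": [1,0,-4],"twist": [0,0,0]},{"hand": 1,"offset": [1,0,-3],"twist": [0,0,0]},{"hand": 1,"offset": [0,0,0],"twist": [0,0,0]}])

```text
clock: 10.1
eef_pos: [0.425, 0.2042, 0.313]
eef_rot: [-3.107, -0.464, -0.001]
force: [2.4, 0.3, 1.8]
width: -0.0
grasp_force: 1.1
```

Still in contact, so I continue slowly until the contact force vanishes.

Request:
send_rows(series=[{"hand": 1,"offset": [0,0,-2],"twist": [0,0,0]},{"hand": 1,"offset": [0,0,-2],"twist": [0,0,0]},{"hand": 1,"offset": [0,0,-2],"twist": [0,0,0]},{"hand": 1,"offset": [0,0,-2],"twist": [0,0,0]},{"hand": 1,"offset": [0,0,-2],"twist": [0,0,0]},{"hand": 1,"offset": [0,0,-2],"twist": [0,0,0]},{"hand": 1,"offset": [0,0,-2],"twist": [0,0,0]},{"hand": 1,"offset": [0,0,-2],"twist": [0,0,0]},{"hand": 1,"offset": [0,0,0],"twist": [0,0,0]}])

```text
clock: 11.22
eef_pos: [0.4248, 0.2042, 0.3288]
eef_rot: [-3.107, -0.465, -0.0]
force: [-0.4, -0.7, -0.8]
width: -0.0001
grasp_force: 0.0
```

Contact is gone. I lift clear and verify.

Request:
send_rows(series=[{"hand": 1,"offset": [-5,0,-20],"twist": [0,0,0]},{"hand": 1,"offset": [-5,0,-30],"twist": [0,0,0]},{"hand": 1,"offset": [0,0,-30],"twist": [0,0,0]},{"hand": 1,"offset": [-12,40,0],"twist": [0,0,0]},{"hand": 1,"offset": [-14,50,0],"twist": [0,0,0]},{"hand": 1,"offset": [-14,50,0],"twist": [0,0,0]},{"hand": 1,"offset": [0,0,0],"twist": [0,0,0]},{"hand": 1,"offset": [0,0,0],"twist": [0,0,0]}])

```text
clock: 12.22
eef_pos: [0.418, 0.0557, 0.4087]
eef_rot: [-3.107, -0.463, -0.0]
force: [0.2, 0.9, -0.3]
width: 0.0002
grasp_force: 0.0
```

Run:
```python
from rig import env, optics
import cv2, numpy as np
s=env.read_state(); print(np.round(s["eef_pos"],4),np.round(s["force"],1))
w=optics.read_camera("top")["pixels"][120:270,160:360]; d=optics.read_camera("side")["pixels"][170:290,170:330]
o=np.hstack([cv2.resize(i,(400,300),interpolation=cv2.INTER_CUBIC) for i in (w,d)])
cv2.imwrite("pics/end.png",cv2.cvtColor(o,cv2.COLOR_RGB2BGR))
```

```text
[0.418  0.0557 0.4087] [ 0.2  0.9 -0.3]
```

View pics/end.png

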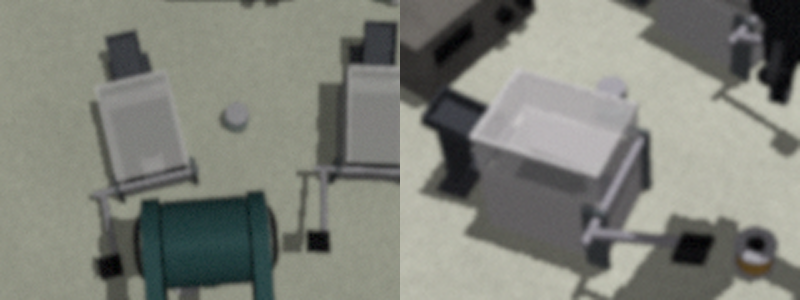

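The hood is shut: the pad is back at about (214.5,253) in the full top image, where it started. The spool is inside at the tray's front, the ramp is empty and the hand is clear.

```bash
python3 -c "
from rig import env
print(env.close_job())"
```

```text
the job is handed in; nothing more can be done
None
```

The job is handed in, verdict not shown: the lever was pressed to its stop until the spool rolled into the tray, then eased up; the last images show the hood shut, the hand clear and the other box shut.

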